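# Offer up a guard's hinge leaf to its jamb block and hold it for pinning

## Robot

A 7-joint arm with a two-finger parallel gripper is mounted at the origin on a cart in front of the work surface, level with it; the furniture and walls round the work are solid. World frame = base frame: x ahead of the robot, y to its left, z up, the work surface at z = 0. Lengths are in m, angles in rad, forces in N, time in s.
With the tool pointing down it reaches from about 0.4 to 0.85 m from the base axis. Payload 4.4 kg.
Tool frame: the origin (TCP) lies midway between the tips of the shut fingers; the grasp point (between the pads) lies 19 mm behind it; z points along the fingers, y is the line along which they close (so a half turn about z gives the same grasp; the last joint's range is limited). The gripper opens to 94 mm and grips with 3 to 60 N. Pads are 16 mm wide; open, the fingers measure 119 mm over their backs; the gripper's body (75 mm by 177 mm) begins 78 mm behind the grasp point.
Start: joints at [1.137, 0.628, 0.038, 1.517, -0.027, 0.996, -0.02], TCP at [0.234, -0.607, 0.205] pointing down, gripper open.
Joint ranges: [-3.06, 3.06], [-0.37, 2.12], [-1.25, 1.32], [0.18, 2.47], [-1.1, 4.24], [0.23, 1.98], [-2.94, 2.94]. Speed limits (rad/s): [2.57, 2.57, 3.14, 3.14, 3.14, 3.14, 3.14].

## Interface

Orientations are given as a rotation vector (axis times angle).
In Python, from rig import sensors, eyes, workorder gives the robot as it stands.
- The arm moves only by the shell command python3 -m jog 'ROWS'. ROWS is JSON, a list that holds one entry, the list of rows, each a list of 5 numbers: the finger opening in m, from 0 to 0.094, then the shift along the tool's x, y, z in m, then the turn about the tool's z in degrees. In form: [[[claw, dx, dy, dz, yaw], ...]]. A call has 1 to 10 rows; each row is the pose to reach, as a shift and turn from the pose commanded when the call began, along the tool's axes at that moment; what a row does not reach only later rows make up. A row lasts 1/12 s, in which the tool goes at most 41.7 mm and 7.16 degrees, less where a joint would pass 70% of its speed; a pose out of reach is approached as far as the arm can. A call with a gripper value outside its range is refused whole. The fingers move at their own pace and stop on an object; the grip force is fixed at half the most. Time passes only in rows, so rows that repeat a pose let the fingers close. It gives the time, the measured TCP pose, the force, the opening and the grip force at its end, in the units of the state.
- sensors.get_state(): the state, without advancing time (a new reading comes with each control period).
- eyes.capture(name): name is "scene" or "top" or "wrist"; returns the picture (384x512x3 uint8, red, green, blue); there is no depth.
- eyes.camera_params(name): a dict with "camera_matrix" (3x3 intrinsics, pixels), "origin" and "attitude" of the camera in the world. Camera axes: x right, y down, z forward; pixel columns grow to the right and rows downward; lengths in m; the calibration is good to about 2 mm. A picture is of the moment at which its call begins: read the wrist's pose just before it. camera_params takes no time and is no camera call; for the wrist camera it gives the pose at the moment of the call.
- workorder.hand_in(): hands the job in; it is judged then, once.
Trained networks look in the newest picture that a camera, given by its name, has taken for a name from the list of things; names that differ only in an ending like _2 or _b are one class to them, and where a whole thing is asked for, a point or a joint stands for the part that bears it (a point fixed in the world has none). Each returns a list of dicts, best first, with "confidence" (0 to 1); they miss things now and then, are a little off and sometimes report something else, mostly with a low value. They report only what shows in the picture. A call takes as long as a camera call.
- eyes.silhouettes(camera, query): "pixels" (384x512 bool, what is visible of it) and "extent" ([left, top, right, bottom] in pixels, round what is visible of it).
The state is a dict: "time": time; "joints": joint angles; "joint_vel": joint speeds; "effort": joint torques, N m; "tool_pos": TCP position; "ee_rot": TCP orientation; "wrist_force": force on the tool from outside, world axes, zero at the start; "ft_torque": the same for the moment, N m; "grip_width": opening from 0.0 (shut) to 1.0 (fully open); "grip_force": force on a finger pad.
Only numpy, scipy, OpenCV 4.12 (cv2) and the standard library are available. Lean on these libraries where they do the work, as an engineer would, in place of code of your own. Each camera call takes 0.05 s, during which the arm holds its last target. There are 200 camera calls.

## Task

Refit the flap of the bench guard to its hinge: first draw the red-handled hinge pin out of the jamb block as far as it goes, then pick the loose hinge leaf up by its orange grip and bring its single knuckle in between the two knuckles on the block, without forcing it. Finish while still holding it there in the gripper, off the bench, level and hardly pressing on the block, with the three knuckle holes in line so that a colleague could push the pin through; leave the beaker, vial and timer alone.

Things in the scene. Friction and masses are not known exactly. Their poses are not given: they have to be found in the camera images.
- jamb: Fixed grey block 40 x 72 x 90 mm (x,y,z) on a foot 80 x 100 x 10 mm, all at x over +10 mm. In front (-x) two fixed steel knuckles: tubes along y, 20 mm outside, 12 mm bore, 19 mm long, open gap of 33 mm between. Origin: on the bench right below mid-axis; x points from the axis into the block, y along the axis toward the red handle, z up. Yaw up to 0.3 rad.
- jamb_axis (a point): Middle of the hinge axis, centre of the gap between the fixed knuckles, 66 mm above the bench; axes as jamb. Behind the gap stands the flat steel leaf at x = +12 mm: a 20 mm knuckle in line has 2 mm of air behind it. Nothing is below the gap.
- pin (a joint): Brass hinge pin, 6 mm thick, sliding along the hinge axis, in m: 0 is fully in (through both knuckles and across the gap), 0.056 is fully out at its stop towards the block's +y, clear of the gap. It starts 0 to 0.015 out. Friction about 3 N; it stays where it is left.
- pin_knob (a point): Grip point of the red pin handle: an upright paddle 14 mm thick (y, along the pin), 22 mm wide (x), 42 mm tall, its top 14 mm above this point, its bottom 28 mm below. This point is 20 mm above the hinge axis and 66 mm + joint value from mid-axis along the block's +y; 23 mm of air or more between paddle and block. Axes as jamb.
- leaf: Loose hinge leaf, 0.16 kg, flat on the bench: white panel 70 x 72 x 6 mm (x from -40 to +30 mm), steel plate on it (top at 9 mm, to x = +42 mm), orange grip, one knuckle at +x. Origin: on the underside right below the grip; x from grip to knuckle, z up. In line, its axes match the jamb's, origin 58 mm before (-x) the hinge axis, underside 56 mm up. Yaw up to 0.5 rad.
- leaf_grip (a point): Grip point in the orange grip block, 35 mm above the leaf's underside; the block is 30 (x) x 20 (y) mm and rises from the steel plate (9 mm above the underside) to 50 mm above the underside.
- leaf_bore (a point): Centre of the loose leaf's knuckle: a steel tube along y, 20 mm outside, 12 mm bore, 26 mm long, 58 mm ahead (+x) of the leaf's origin and 10 mm above the underside; a tongue of the same width joins it to the plate. It has 3.5 mm of play on each side in the gap.
- beaker: Bystander: clear beaker, 69 mm wide, 90 mm high; origin at the centre of its foot.
- vial: Bystander: brown vial with green cap, 23 mm wide, 48 mm high; origin at the centre of its foot.
- timer: Bystander: white bench timer lying flat, 66 x 72 x 22 mm; origin at the centre of its underside.

How it is judged:
On the way, in this order (a step that is already met when the one before it is completed fails the run):
1. the hinge pin is drawn out to its stop while the leaf still lies on the bench (value of joint pin above 0.051 m and height (world z) of leaf below 0.01 m), for 0.2 s.
2. the leaf is lifted off the bench in the gripper (height (world z) of leaf above 0.035 m and contact force between the fingers and leaf above 1 N and value of joint pin above 0.051 m), for 0.2 s.
At the end, for the whole second after the job is handed in: Pin over 51 mm out; leaf at rest in the fingers, 45 mm or more up, level within 0.08 rad, bore within 3.5 mm of the hinge axis (x, z), 4.5 mm of mid-gap (y), parallel within 0.07 rad, under 10 N on the block; beaker, vial, timer moved under 20 mm (value of joint pin above 0.051 m and x of leaf_bore in the frame of jamb_axis between -0.0035 and 0.0035 m and z of leaf_bore in the frame of jamb_axis between -0.0035 and 0.0035 m and y of leaf_bore in the frame of jamb_axis between -0.0045 and 0.0045 m and angle between the y axis of leaf and the y axis of jamb, either way round below 0.07 rad and angle between leaf's own z axis and vertical below 0.08 rad and height (world z) of leaf above 0.045 m and contact force between the fingers and leaf above 1 N and contact force between leaf and jamb below 10 N and linear speed of leaf below 0.02 m/s and distance of each of beaker, vial, timer from where it was at the start of the episode below 0.02 m); the arm keeps its last pose, push and grip.
It fails at once if the leaf is forced against the block (over 40 N) (contact force between leaf and jamb above 40 N).
It fails at once if a bystander is knocked away (distance of any of beaker, vial, timer from where it was at the start of the episode above 0.03 m).
It also fails if it takes over 48 s, if anything falls off the work surface, if the arm or the gripper's body presses on something with over 40 N, if the wrist force passes 120 N, or if a joint passes its speed limit or range.

## Working session

There is one attempt and no reset: what is moved stays moved. The work goes in short steps, Python scripts to look and compute and a shell command to move; the robot and the scene stay as the last step left them, time stands still between calls to the robot, and variables do not carry over. Pictures are saved under pics/ and viewed, at most 10 in all, crops included, and the job is handed in when it is done.

```bash
mkdir -p pics; python3 - <<'E'
from rig import sensors, eyes
import cv2,numpy as np
s=sensors.get_state(); print({k:np.round(v,4).tolist() for k,v in s.items()})
for c in ("scene","top"):
    im=eyes.capture(c); cv2.imwrite(f"pics/{c}0.png",im[:,:,::-1])
    p=eyes.camera_params(c); print(c,{k:np.round(v,4).tolist() for k,v in p.items()})
    for q in ("jamb","pin","leaf","leaf_grip","beaker","vial","timer"):
        r=eyes.silhouettes(c,q)
        print(q,[(round(d["confidence"],2),d["extent"]) for d in r[:2]])
E
```

```text
{'time': 0.0, 'joints': [1.1372, 0.6293, 0.0385, 1.5183, -0.027, 0.9963, -0.02], 'joint_vel': [-0.0006, 0.0006, 0.0022, 0.0011, 0.0008, 0.0013, -0.0001], 'effort': [-0.0003, -54.9717, 1.1438, -18.663, -0.0522, 0.0237, 0.0001], 'tool_pos': [0.2335, -0.6059, 0.2046], 'ee_rot': [-3.0868, -0.5741, 0.0007], 'wrist_force': [-0.1323, -0.3227, 0.0037], 'ft_torque': [-0.0273, 0.0222, -0.0255], 'grip_force': 0.0, 'grip_width': 1.0008}
scene {'camera_matrix': [[443.6914, 0.0, 253.4684], [0.0, 443.6914, 196.3677], [0.0, 0.0, 1.0]], 'origin': [-0.038, 0.6557, 0.5801], 'attitude': [-0.9998, 2.233, -1.2477]}
jamb [(0.8, [242.9, 184.0, 299.9, 235.4])]
pin [(0.58, [246.8, 198.4, 289.8, 221.9])]
leaf [(0.83, [200.7, 252.2, 241.9, 299.5]), (0.34, [381.3, 200.2, 395.0, 224.5])]
leaf_grip [(0.94, [203.9, 252.3, 242.0, 298.9])]
beaker [(0.61, [105.7, 196.3, 147.9, 252.8]), (0.55, [303.2, 242.2, 347.4, 272.4])]
vial [(0.75, [381.5, 199.7, 396.9, 222.0])]
timer [(0.69, [302.9, 239.3, 348.1, 273.0])]
top {'camera_matrix': [[371.1897, 0.0, 259.9667], [0.0, 371.1897, 193.3462], [0.0, 0.0, 1.0]], 'origin': [0.3909, 0.1218, 1.0208], 'attitude': [-2.1199, 2.1715, -0.1545]}
jamb [(0.62, [242.8, 167.8, 298.6, 207.9])]
pin [(0.58, [183.4, 197.1, 216.8, 237.0]), (0.44, [243.9, 190.6, 278.0, 201.5])]
leaf [(0.78, [184.1, 197.3, 218.7, 239.4])]
leaf_grip [(0.98, [183.0, 198.4, 220.7, 238.1])]
beaker [(0.8, [157.3, 119.6, 193.9, 152.7])]
vial []
timer []
```

```bash
python3 - <<'E'
import cv2
a=cv2.imread("pics/scene0.png")[160:330,90:410]; b=cv2.imread("pics/top0.png")[100:300,120:400]
cv2.imwrite("pics/s1.png",cv2.resize(a,None,fx=2.5,fy=2.5,interpolation=cv2.INTER_CUBIC))
cv2.imwrite("pics/t1.png",cv2.resize(b,None,fx=2.8,fy=2.8,interpolation=cv2.INTER_CUBIC))
E
```

```text
(no output)
```

View pics/s1.png

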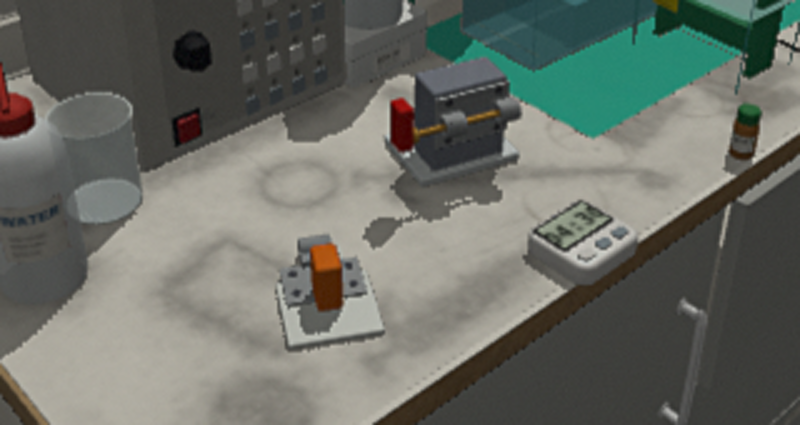

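View pics/t1.png

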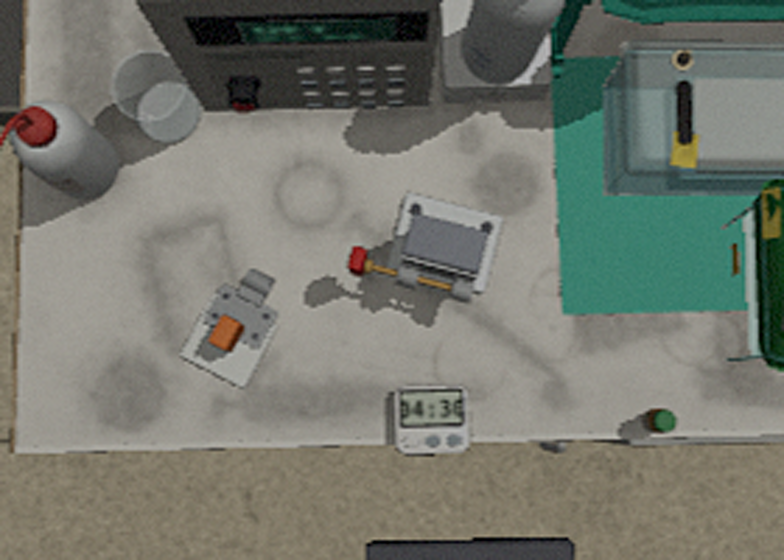

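The scene shows the jamb centre-right, with the red paddle at about scene px (250,209) and top px (248,193). The leaf lies at top px (203,215) with its knuckle toward upper right, and the bystanders are well apart.

```bash
cat > h.py <<'E'
import numpy as np
from scipy.spatial.transform import Rotation as R
def ray(p,uv):
    K=np.array(p["camera_matrix"]);r=R.from_rotvec(np.ravel(p["attitude"])) if np.size(p["attitude"])==3 else R.from_matrix(p["attitude"])
    d=r.apply(np.linalg.solve(K,np.array([uv[0],uv[1],1.]))); return np.array(p["origin"]),d
def onz(p,uv,z):
    o,d=ray(p,uv); return o+d*(z-o[2])/d[2]
def proj(p,X):
    r=R.from_rotvec(np.ravel(p["attitude"])); c=r.inv().apply(np.atleast_2d(X)-np.array(p["origin"])); q=c@np.array(p["camera_matrix"]).T; return q[:,:2]/q[:,2:]
def frame(x,y,yaw): return R.from_euler('z',yaw),np.array([x,y,0])
def totool(s,target,yawax=None):
    """shift in tool axes from measured tcp to world target"""
    return R.from_rotvec(s["ee_rot"]).inv().apply(np.array(target)-s["tool_pos"])
E
python3 - <<'E'
from h import *; from rig import eyes,sensors
p=eyes.camera_params("top"); t=lambda u,v:(120+u/2.8,100+v/2.8)
for n,u,v,z in [("knob top",358,257,.1),("kn1top",408,274,.076),("kn2top",460,286,.076),("blk TL",412,215,.1),("blk TR",490,237,.1),("blkBR",474,277,.1),("blkBL",402,256,.1),("grip",228,330,.05),("lk",259,280,.02),("panBL",181,352,.006),("panBR",244,387,.006),("beak",168,112,0),("timer",433,420,.022)]:
    print(n,onz(p,t(u,v),z).round(4))
s=sensors.get_state(); r=R.from_rotvec(s["ee_rot"]).as_matrix(); print(r.round(3))
q=eyes.camera_params("wrist");print(R.from_rotvec(s["ee_rot"]).inv().apply(np.array(q["origin"])-s["tool_pos"]),(R.from_rotvec(s["ee_rot"]).inv()*R.from_rotvec(q["attitude"])).as_matrix().round(3),q["camera_matrix"])
E
```

```text
knob top [0.5297 0.1514 0.1   ]
kn1top [0.5165 0.1066 0.076 ]
kn2top [0.5042 0.0593 0.076 ]
blk TL [0.5668 0.102  0.1   ]
blk TR [0.545  0.0325 0.1   ]
blkBR [0.5092 0.0481 0.1   ]
blkBL [0.5297 0.1119 0.1   ]
grip [0.4712 0.2759 0.05  ]
lk [0.5216 0.2505 0.02  ]
panBL [0.4545 0.3287 0.006 ]
panBR [0.4191 0.2674 0.006 ]
beak [0.6982 0.3444 0.    ]
timer [0.3832 0.0857 0.022 ]
[[ 0.933  0.36   0.   ]
 [ 0.36  -0.933 -0.   ]
 [ 0.     0.    -1.   ]]
[ 0.07973696  0.00170378 -0.1789611 ] [[-0.    -0.961 -0.276]
 [ 1.    -0.    -0.   ]
 [ 0.    -0.276  0.961]] [[323.77296729   0.         258.75687344]
 [  0.         323.77296729 190.01190412]
 [  0.           0.           1.        ]]
```

```bash
python3 -m jog '[[[0.094,0.01,-0.012,-0.03,0],[0.094,0.03,-0.035,-0.06,0],[0.094,0.055,-0.06,-0.08,0],[0.094,0.082,-0.09,-0.08,0],[0.094,0.109,-0.12,-0.08,0],[0.094,0.136,-0.15,-0.08,0],[0.094,0.163,-0.18,-0.08,0],[0.094,0.19,-0.21,-0.08,0],[0.094,0.21,-0.232,-0.08,0],[0.094,0.22,-0.243,-0.08,0]]]'
```

```text
time: 1.63
tool_pos: [0.3533, -0.2964, 0.2859]
ee_rot: [-3.086, -0.582, -0.002]
wrist_force: [0.2, -0.4, 0.4]
grip_width: 0.999
grip_force: 0.0
```

```bash
python3 -m jog '[[[0.094,0.015,-0.016,0,-3],[0.094,0.04,-0.044,0,-9],[0.094,0.067,-0.074,0,-16],[0.094,0.094,-0.104,0,-22],[0.094,0.121,-0.134,0,-29],[0.094,0.148,-0.164,0,-36],[0.094,0.175,-0.194,0.01,-42],[0.094,0.202,-0.224,0.02,-48],[0.094,0.225,-0.25,0.025,-54],[0.094,0.235,-0.26,0.03,-54]]]'
cat > w.py <<'E'
from h import *; from rig import eyes,sensors
s=sensors.get_state(); print(np.round(s["tool_pos"],4), R.from_rotvec(s["ee_rot"]).as_matrix().round(3).tolist())
E
python3 w.py
```

```text
time: 2.47
tool_pos: [0.4786, 0.0321, 0.2555]
ee_rot: [-2.48, -1.926, -0.005]
wrist_force: [-0.2, 0.2, -0.0]
grip_width: 1.002
grip_force: 0.0
[0.4786 0.0321 0.2555] [[0.247, 0.969, 0.002], [0.969, -0.247, 0.003], [0.003, 0.001, -1.0]]
```

```bash
python3 -m jog '[[[0.094,0.02,0.003,0,0],[0.094,0.055,0.008,0.01,0],[0.094,0.09,0.013,0.02,0],[0.094,0.115,0.016,0.025,0],[0.094,0.125,0.016,0.025,0],[0.094,0.125,0.016,0.025,0]]]'
python3 - <<'E'
from h import *; from rig import eyes,sensors; import cv2,pickle
s=sensors.get_state();p=eyes.camera_params("wrist");im=eyes.capture("wrist")
pickle.dump((s,p,im),open("w1.pkl","wb"));cv2.imwrite("pics/w1.png",cv2.resize(im[:,:,::-1],(800,600),interpolation=cv2.INTER_CUBIC));print(s["tool_pos"],p["origin"])
E
```

```text
time: 2.97
tool_pos: [0.5251, 0.1459, 0.2302]
ee_rot: [-2.486, -1.918, -0.001]
wrist_force: [-0.5, 0.0, -0.7]
grip_width: 0.999
grip_force: 0.0
[0.52511763 0.14594195 0.23024786] [0.54572814 0.22145595 0.40933121]
```

View pics/w1.png

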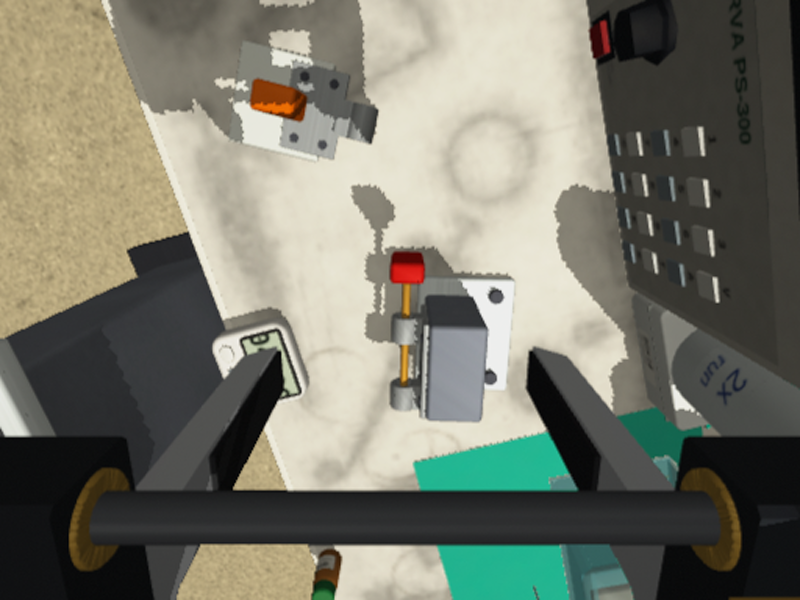

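The wrist view shows the paddle at about (407,267) on the 800-px scale, knuckles at (405,330) and (403,395), the block to the right of them, and the leaf at upper left. I'll zoom in for the jamb pose.

```bash
python3 - <<'E'
import pickle,cv2
s,p,im=pickle.load(open("w1.pkl","rb"))
c=im[155:275,235:335,::-1]; a=cv2.resize(c,None,fx=5,fy=5,interpolation=cv2.INTER_CUBIC)
cv2.imwrite("pics/w1z.png",a)
E
```

```text
(no output)
```

View pics/w1z.png

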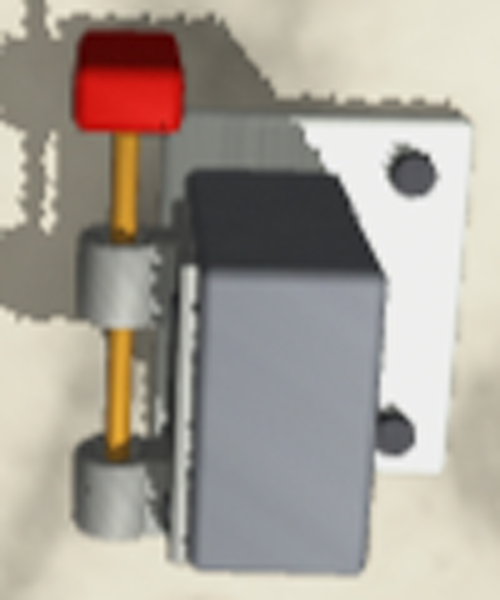

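```bash
cat > fit1.py <<'E'
import pickle; from h import *; from scipy.optimize import least_squares
s,p,im=pickle.load(open("w1.pkl","rb"))
def P(v): # x,y,yaw,x0,x1,q
    x,y,yaw,x0,x1,q=v; J=np.array([[x0,.036,.1],[x0+.04,.036,.1],[x0,-.036,.1],[x0+.04,-.036,.1],[0,.0165,.076],[0,-.0355,.076],[x1,.05,.01],[x1,-.05,.01],[0,.052,.069],[0,0.,.069],[0,.066+q,.1]])
    return R.from_euler('z',yaw).apply(J)+[x,y,0]
U=np.array([[205,272],[385,275],[190,571],[362,574],[117,328],[108,540],[471,120],[443,473],[124,185],[118,390],[129,99]],float)
U=(U+.5)/5-.5+[235,155]
W=np.ones((11,2)); W[8:10,1]=0
f=lambda v:((proj(p,P(v))-U)*W).ravel()
r=least_squares(f,[.51,.083,-.254,.012,.09,.004],loss='soft_l1')
print(r.x.round(4)); print(f(r.x).reshape(-1,2).round(2).tolist())
E
python3 fit1.py
```

```text
[ 0.5076  0.0828 -0.2877  0.0152  0.0888  0.0056]
[[-1.73, 0.18], [1.79, 0.76], [-1.67, 3.9], [1.22, 4.36], [0.32, -1.88], [0.73, -1.59], [0.55, -1.63], [-0.55, -0.31], [-0.07, -0.0], [-0.31, -0.0], [-0.45, -0.01]]
```

```bash
sed -e 's/x,y,yaw,x0,x1,q=v/x,y,yaw,x0,x1,q,zt=v/' -e 's/036,.1\]/036,zt]/g' -e 's/.09,.004\]/.09,.004,.09]/' fit1.py > fit2.py; python3 fit2.py
```

```text
[ 0.5071  0.0805 -0.2862  0.0165  0.0889  0.0079  0.0881]
[[-1.03, -1.45], [1.09, -0.97], [-0.81, 0.22], [0.83, 0.6], [0.3, 0.11], [0.79, 0.25], [0.45, 0.06], [-0.52, 1.17], [-0.13, -0.0], [-0.3, -0.0], [-0.48, -0.01]]
```

```bash
python3 - <<'E'
from h import *; from rig import eyes,sensors
s=sensors.get_state(); m=R.from_rotvec(s["ee_rot"]).as_matrix(); psi=np.arctan2(m[1,0],m[0,0])
print(psi,"yaw deg",np.degrees(psi-1.285),totool(s,[.528,.1515,.067]))
E
```

```text
1.3119697172407532 yaw deg 1.5452509725563734 [0.00869102 0.00101622 0.16341501]
```

```bash
python3 -m jog '[[[0.094,0.005,0.001,0.03,1.5],[0.094,0.009,0.001,0.065,1.5],[0.094,0.009,0.001,0.1,1.5],[0.094,0.009,0.001,0.13,1.5],[0.094,0.009,0.001,0.15,1.5],[0.094,0.009,0.001,0.162,1.5],[0.094,0.009,0.001,0.163,1.5],[0.01,0.009,0.001,0.163,1.5],[0.01,0.009,0.001,0.163,1.5],[0.01,0.009,0.001,0.163,1.5]]]'; python3 -m jog '[[[0.01,0,0,0,0],[0.01,0,0,0,0],[0.01,0,0,0,0],[0.01,0,0,0,0]]]'
```

```text
time: 3.85
tool_pos: [0.5295, 0.1511, 0.069]
ee_rot: [2.516, 1.879, 0.004]
wrist_force: [-0.0, 0.5, 0.1]
grip_width: 0.823
grip_force: 0.0
time: 4.18
tool_pos: [0.5286, 0.1515, 0.0678]
ee_rot: [2.516, 1.881, 0.001]
wrist_force: [0.5, 0.1, -0.1]
grip_width: 0.538
grip_force: 0.0
```

```bash
python3 -m jog '[[[0.01,0,0,0,0],[0.01,0,0,0,0],[0.01,0,0,0,0],[0.01,0,0,0,0],[0.01,0,0,0,0],[0.01,0,0,0,0]]]'; python3 w.py
```

```text
time: 4.68
tool_pos: [0.5281, 0.1516, 0.0674]
ee_rot: [-2.515, -1.882, 0.001]
wrist_force: [-1.2, 0.4, -0.6]
grip_width: 0.232
grip_force: 30.0
[0.5281 0.1516 0.0674] [[0.282, 0.959, -0.001], [0.959, -0.282, -0.0], [-0.0, -0.0, -1.0]]
```

```bash
python3 -m jog '[[[0.01,0.004,0,0,0],[0.01,0.01,0,0,0],[0.01,0.018,0,0,0],[0.01,0.026,0,0,0],[0.01,0.034,0,0,0],[0.01,0.04,0,0,0],[0.01,0.044,0,0,0],[0.01,0.046,0,0,0],[0.01,0.046,0,0,0]]]'; python3 -m jog '[[[0.01,0.001,0,0,0],[0.01,0.002,0,0,0],[0.01,0.003,0,0,0],[0.01,0.004,0,0,0],[0.01,0.004,0,0,0]]]'
```

```text
time: 5.43
tool_pos: [0.5413, 0.1971, 0.0675]
ee_rot: [-2.514, -1.882, -0.001]
wrist_force: [-3.5, 1.6, 2.5]
grip_width: 0.229
grip_force: 30.0
time: 5.85
tool_pos: [0.5416, 0.1981, 0.0673]
ee_rot: [2.516, 1.88, -0.005]
wrist_force: [-5.5, -3.7, 3.5]
grip_width: 0.232
grip_force: 30.0
```

```bash
python3 -m jog '[[[0.01,0.002,0,0,0],[0.01,0.004,0,0,0],[0.01,0.006,0,0,0],[0.01,0.006,0,0,0]]]'
```

```text
time: 6.18
tool_pos: [0.5417, 0.1984, 0.0671]
ee_rot: [2.515, 1.875, -0.018]
wrist_force: [-8.7, -12.0, 9.1]
grip_width: 0.232
grip_force: 30.0
```

```bash
python3 -m jog '[[[0.01,-0.004,0,0,0],[0.01,-0.006,0,0,0],[0.06,-0.006,0,0,0],[0.07,-0.006,0,0,0],[0.07,-0.006,0,0,0],[0.07,-0.006,0,0,0],[0.07,-0.006,0,-0.03,0],[0.07,-0.006,0,-0.07,0],[0.07,-0.006,0,-0.11,0],[0.07,-0.006,0,-0.14,0]]]'; python3 w.py; python3 - <<'E'
import pickle; from h import *
s,p,im=pickle.load(open("w1.pkl","rb"))
t=lambda u,v:((u+.5)/1.5625-.5,(v+.5)/1.5625-.5)
for n,u,v,z in [("grip far",252,95,.05),("knL",374,120,.02),("panBL",246,42,.006),("panFL",228,143,.006),("panFR",318,160,.006)]: print(n,onz(p,t(u,v),z).round(4))
E
```

```text
time: 7.02
tool_pos: [0.5438, 0.2005, 0.2107]
ee_rot: [2.515, 1.881, 0.006]
wrist_force: [0.4, -0.6, 0.1]
grip_width: 0.736
grip_force: 0.0
[0.5438 0.2005 0.2107] [[0.283, 0.959, 0.004], [0.959, -0.283, 0.002], [0.003, 0.003, -1.0]]
grip far [0.4566 0.2832 0.05  ]
knL [0.5294 0.2497 0.02  ]
panBL [0.4534 0.3258 0.006 ]
panFL [0.4165 0.263  0.006 ]
panFR [0.4792 0.2336 0.006 ]
```

```bash
python3 -m jog '[[[0.07,0.005,-0.01,0,-7],[0.07,0.015,-0.03,0,-14],[0.07,0.03,-0.055,0,-21],[0.07,0.042,-0.075,0,-28],[0.07,0.05,-0.088,0,-35],[0.07,0.051,-0.092,0,-42],[0.07,0.051,-0.092,0,-49],[0.07,0.051,-0.092,0,-56],[0.07,0.051,-0.092,0,-63],[0.07,0.051,-0.092,0,-70]]]';python3 -m jog '[[[0.07,0,0,0,-4],[0.07,0,0,0,-8],[0.07,0,0,0,-8],[0.07,0,0,0,-8]]]'
python3 - <<'E'
from h import *; from rig import eyes,sensors; import cv2,pickle
s=sensors.get_state();p=eyes.camera_params("wrist");im=eyes.capture("wrist")
pickle.dump((s,p,im),open("w2.pkl","wb"));print(s["tool_pos"],s["joints"])
c=proj(p,[[.47,.2756,.02]])[0];print(c);u,v=(c-[75,65]).astype(int);print(u,v)
cv2.imwrite("pics/w2.png",cv2.resize(im[v:v+130,u:u+160,::-1],None,fx=4.5,fy=4.5,interpolation=cv2.INTER_CUBIC))
E
```

```text
time: 7.85
tool_pos: [0.4693, 0.275, 0.2077]
ee_rot: [0.973, 2.986, 0.002]
wrist_force: [-0.7, 0.7, 0.0]
grip_width: 0.746
grip_force: 0.0
time: 8.18
tool_pos: [0.4691, 0.2747, 0.2075]
ee_rot: [0.775, 3.044, 0.001]
wrist_force: [-0.0, 0.9, 0.6]
grip_width: 0.742
grip_force: 0.0
[0.46910489 0.27466481 0.20754426] [-0.10142623  0.56049388 -0.73399863  1.80100754  0.45132306  0.95416495
  0.04556326]
[261.18050716 169.30815451]
186 104
```

View pics/w2.png

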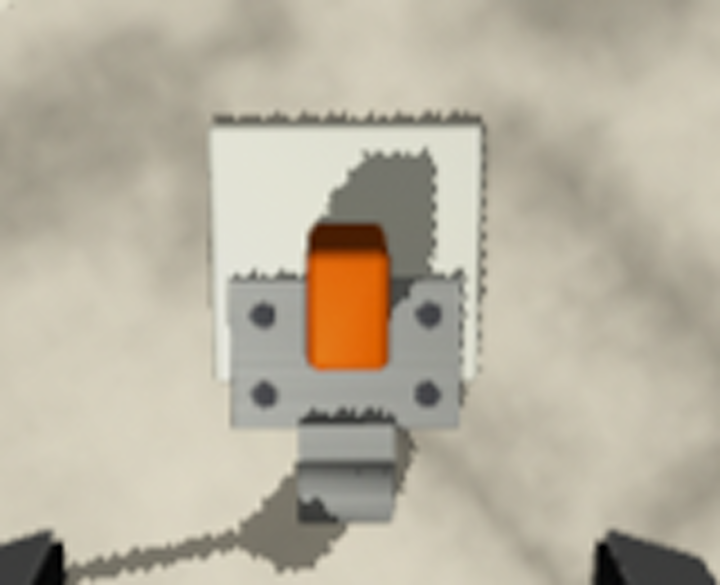

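The leaf is nearly aligned in view, with the orange grip's top at (348,310) in the crop and the knuckle at the bottom.

```bash
python3 - <<'E'
import pickle; from h import *; from scipy.optimize import least_squares
s,p,im=pickle.load(open("w2.pkl","rb"))
L=np.array([[-40,-36,6],[-40,36,6],[30,-36,6],[30,36,6],[15,-10,50],[15,10,50],[-15,-10,50],[-15,10,50],[58,-13,20],[58,13,20]])/1e3
U=np.array([[213,126],[482,125],[216,382],[478,380],[308,369],[388,369],[308,250],[388,250],[297,493],[393,493]],float)
U=(U+.5)/4.5-.5+[186,104]
W=np.ones((10,2));W[8:,1]=0
f=lambda v:((proj(p,R.from_euler('z',v[2]).apply(L)+[v[0],v[1],0])-U)*W).ravel()
r=least_squares(f,[.47,.275,-.49],loss='soft_l1');print(r.x.round(4));print(f(r.x).reshape(-1,2).round(2).tolist())
m=R.from_rotvec(s["ee_rot"]).as_matrix();psi=np.arctan2(m[1,0],m[0,0])
print("yaw",np.degrees(psi-(r.x[2]+np.pi)),totool(s,[r.x[0],r.x[1],.016]))
E
```

```text
[ 0.4684  0.2784 -0.4987]
[[-1.31, -0.9], [0.91, -0.68], [-0.66, 0.25], [0.11, 0.68], [-0.4, 0.76], [0.39, 0.75], [-0.52, -0.32], [0.71, -0.32], [0.09, 0.0], [0.37, 0.0]]
yaw 0.019196607896617673 [0.00240099 0.00278396 0.19154679]
```

```bash
python3 -m jog '[[[0.07,0.002,0.003,0.03,0],[0.07,0.002,0.003,0.065,0],[0.07,0.002,0.003,0.1,0],[0.07,0.002,0.003,0.135,0],[0.07,0.002,0.003,0.165,0],[0.07,0.002,0.003,0.182,0],[0.07,0.002,0.003,0.19,0],[0.06,0.002,0.003,0.19,0],[0.01,0.002,0.003,0.19,0],[0.01,0.002,0.003,0.19,0]]]'; python3 -m jog '[[[0.01,0,0,0,0],[0.01,0,0,0,0],[0.01,0,0,0,0],[0.01,0,0,0,0],[0.01,0,0,0,0],[0.01,0,0,0,0],[0.01,0,0,0,0],[0.01,0,0,0,0]]]'; python3 w.py
```

```text
time: 9.07
tool_pos: [0.4694, 0.2789, 0.0188]
ee_rot: [0.772, 3.044, 0.003]
wrist_force: [-0.1, -0.7, -0.4]
grip_width: 0.568
grip_force: 0.0
time: 9.73
tool_pos: [0.4688, 0.2784, 0.0179]
ee_rot: [0.771, 3.045, 0.001]
wrist_force: [0.8, 0.5, 4.3]
grip_width: 0.212
grip_force: 30.0
[0.4688 0.2784 0.0179] [[-0.879, 0.476, 0.001], [0.476, 0.879, 0.001], [-0.001, 0.001, -1.0]]
```

```bash
python3 -m jog '[[[0.01,0,0,-0.008,0],[0.01,0,0,-0.02,0],[0.01,0,0,-0.04,0],[0.01,0,0,-0.06,0],[0.01,0,0,-0.08,0],[0.01,0,0,-0.1,0],[0.01,0,0,-0.115,0],[0.01,0,0,-0.12,0],[0.01,0,0,-0.12,0]]]'; python3 -m jog '[[[0.01,0,-0.01,0,0],[0.01,-0.003,-0.03,0,-1],[0.01,-0.008,-0.055,0,-3],[0.01,-0.013,-0.08,0,-5],[0.01,-0.018,-0.105,0,-7],[0.01,-0.023,-0.13,0,-9],[0.01,-0.028,-0.155,0,-11],[0.01,-0.031,-0.17,0,-12],[0.01,-0.032,-0.176,0,-12],[0.01,-0.032,-0.176,0,-12]]]'; python3 - <<'E'
from h import *; from rig import eyes,sensors; import cv2,pickle
s=sensors.get_state();p=eyes.camera_params("wrist");im=eyes.capture("wrist")
pickle.dump((s,p,im),open("w3.pkl","wb"));print(s["tool_pos"],s["wrist_force"])
cv2.imwrite("pics/w3.png",cv2.resize(im[:,:,::-1],(800,600),interpolation=cv2.INTER_CUBIC))
E
```

```text
time: 10.48
tool_pos: [0.4689, 0.2783, 0.139]
ee_rot: [0.771, 3.044, 0.003]
wrist_force: [0.3, -0.1, -1.9]
grip_width: 0.213
grip_force: 30.0
time: 11.32
tool_pos: [0.4113, 0.1058, 0.1367]
ee_rot: [-0.453, -3.106, 0.003]
wrist_force: [-0.8, 0.1, -2.1]
grip_width: 0.211
grip_force: 30.0
[0.41127436 0.10580971 0.1367022 ] [-0.8180683   0.06827709 -2.12847285]
```

View pics/w3.png

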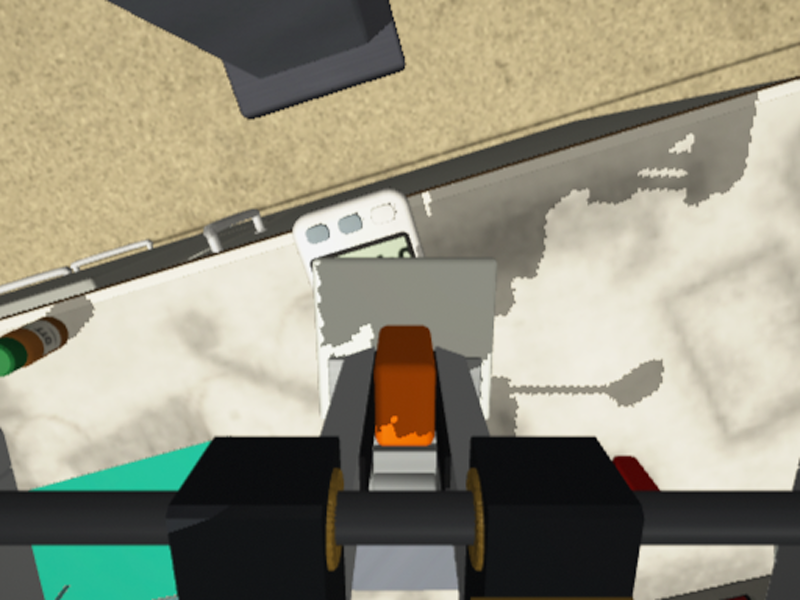

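```bash
python3 -m jog '[[[0.01,0,0,0.015,0],[0.01,0,0,0.035,0],[0.01,0,0,0.052,0],[0.01,0,0,0.061,0],[0.01,0,0,0.063,0],[0.01,0,0,0.063,0],[0.01,0,0,0.063,0]]]'; python3 - <<'E'
from h import *; from rig import eyes,sensors; import cv2,pickle
s=sensors.get_state();J=[.507,.0805];yaw=-.286
m=R.from_rotvec(s["ee_rot"]).as_matrix();print(s["tool_pos"],"tilt",m[:,2].round(4),"yawerr",np.arctan2(m[1,0],m[0,0])-np.pi-yaw, R.from_euler('z',-yaw).apply(s["tool_pos"]-np.array(J+[0])))
t={c:(eyes.camera_params(c),eyes.capture(c)) for c in("top","scene")}
pickle.dump((s,t),open("w4.pkl","wb"))
o=[]
for c,k in(("top",(225,170,75,56)),("scene",(225,175,75,80))):
    u,v,w,h=k;o.append(cv2.resize(t[c][1][v:v+h,u:u+w,::-1],None,fx=5.3,fy=5.3,interpolation=cv2.INTER_CUBIC))
H=max(a.shape[0] for a in o);o=[cv2.copyMakeBorder(a,0,H-a.shape[0],0,0,0) for a in o]
cv2.imwrite("pics/w4.png",np.hstack(o))
E
```

```text
time: 11.95
tool_pos: [0.4131, 0.1092, 0.0747]
ee_rot: [0.447, 3.109, 0.002]
wrist_force: [-0.7, 0.3, -1.5]
grip_width: 0.209
grip_force: 30.0
[0.41313443 0.10923957 0.07474728] tilt [ 6.e-04  9.e-04 -1.e+00] yawerr 0.0005288244989380408 [-0.09816067  0.0010911   0.07474728]
```

View pics/w4.png

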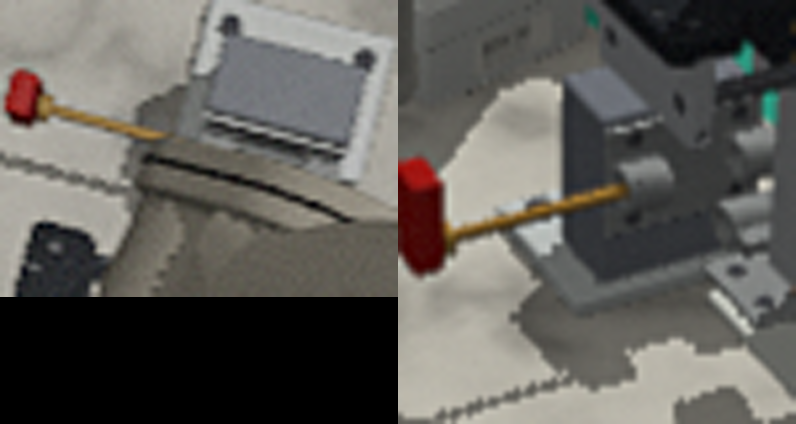

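The scene view shows the pin fully out, its end inside the near knuckle, with the leaf knuckle at crop (748,215) in front of the gap. I'll overlay the predicted tube ends to compare the relative offset.

```bash
python3 - <<'E'
from h import *; import pickle,cv2
s,t=pickle.load(open("w4.pkl","rb")); p,im=t["scene"]
u0,v0,f=330-30,0,8
u0,v0,w,h=258,192,55,45; f=14
a=cv2.resize(im[v0:v0+h,u0:u0+w,::-1],None,fx=f,fy=f,interpolation=cv2.INTER_CUBIC)
th=np.linspace(0,2*np.pi,40)
def ring(o,yaw,x,y,z,r,col):
    P=R.from_euler('z',yaw).apply(np.c_[x+r*np.cos(th),0*th+y,z+r*np.sin(th)])+[o[0],o[1],0]
    q=((proj(p,P)-[u0,v0]+.5)*f-.5).astype(int); cv2.polylines(a,[q],True,col,1)
J=[.507,.0805]
for y in(.0355,.0165,-.0165,-.0355): ring(J,-.286,0,y,.066,.01,(0,255,255))
for y in(.013,-.013): ring(s["tool_pos"],-.286,.058,y,s["tool_pos"][2]-.0179+.01,.01,(0,255,0))
cv2.imwrite("pics/w5.png",a)
E
```

```text
(no output)
```

View pics/w5.png

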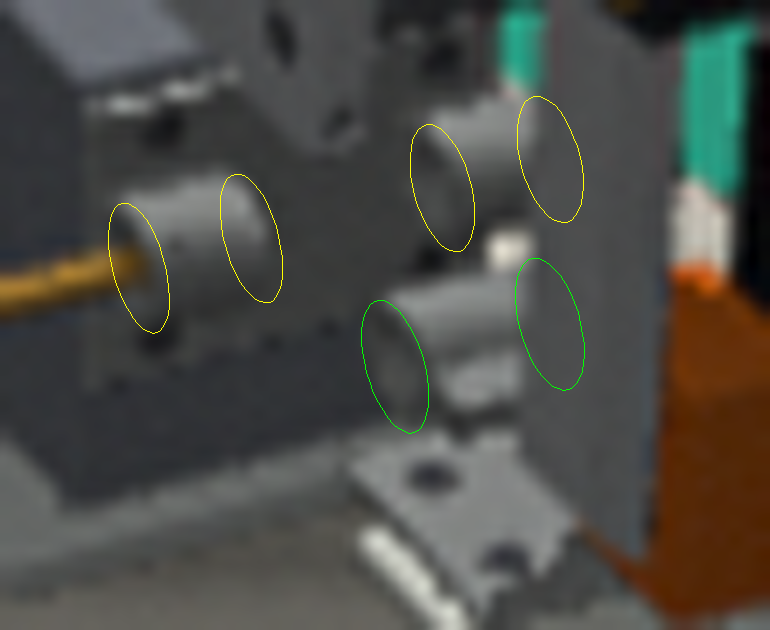

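The overlay agrees for both parts within about 1 mm, with any shared offset common to both. Advancing carefully.

```bash
cat > c.py <<'E'
from h import *; from rig import sensors
s=sensors.get_state();m=R.from_rotvec(s["ee_rot"]).as_matrix()
d=R.from_euler('z',.286).apply(s["tool_pos"]-np.array([.507,.0805,0]))+[.058,0,-.0739]
print("bore mm",(d*1e3).round(2),"yaw",round(np.arctan2(m[1,0],m[0,0])%(2*np.pi)-np.pi+.286,4),"tilt",m[:2,2].round(4),"F",R.from_euler('z',.286).apply(s["wrist_force"]).round(1))
E
python3 -m jog '[[[0.01,-0.003,-0.001,0.001,0],[0.01,-0.008,-0.001,0.001,0],[0.01,-0.014,-0.001,0.001,0],[0.01,-0.019,-0.001,0.001,0],[0.01,-0.022,-0.001,0.001,0],[0.01,-0.022,-0.001,0.001,0]]]' >/dev/null; python3 c.py;  python3 -m jog '[[[0.01,-0.002,0,0,0],[0.01,-0.005,0,0,0],[0.01,-0.008,0,0,0],[0.01,-0.01,0,0,0],[0.01,-0.01,0,0,0]]]'>/dev/null; python3 c.py
```

```text
bore mm [-17.03  -1.21  -0.42] yaw -0.0022 tilt [0.0008 0.0004] F [-0.1 -0.5 -1.6]
bore mm [-7.65 -1.16 -0.44] yaw -0.0012 tilt [0.0004 0.0001] F [-0.5 -0.3 -1. ]
```

```bash
python3 -m jog '[[[0.01,-0.002,0.001,0,0],[0.01,-0.004,0.001,0,0],[0.01,-0.006,0.001,0,0],[0.01,-0.007,0.001,0,0],[0.01,-0.007,0.001,0,0]]]'>/dev/null; python3 c.py; python3 - <<'E'
from h import *; from rig import eyes,sensors; import cv2
s=sensors.get_state();p=eyes.camera_params("scene");im=eyes.capture("scene")
u0,v0,w,h=255,185,55,45; f=14
a=cv2.resize(im[v0:v0+h,u0:u0+w,::-1],None,fx=f,fy=f,interpolation=cv2.INTER_CUBIC)
cv2.imwrite("pics/w6.png",a)
E
```

```text
bore mm [-0.87 -0.25 -0.44] yaw -0.001 tilt [0.0002 0.    ] F [ 0.3 -0.7 -1.4]
```

View pics/w6.png

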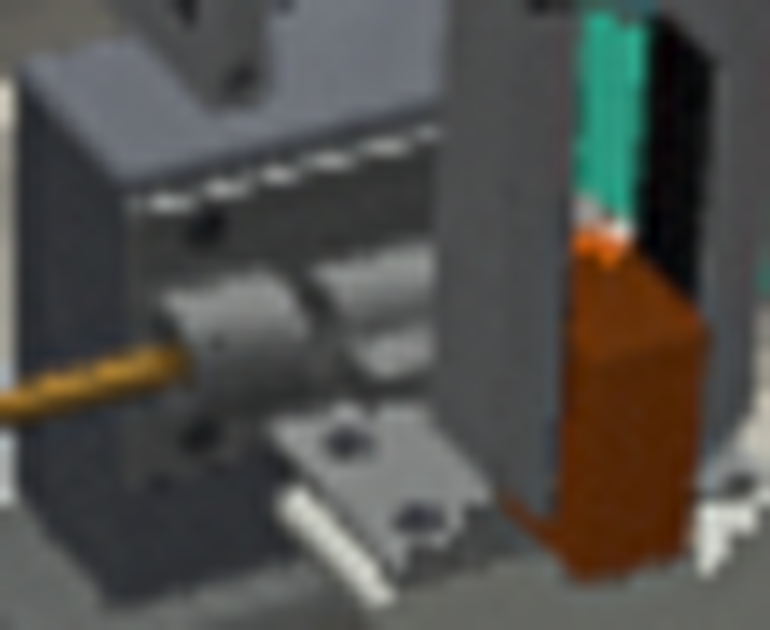

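The knuckle sits in the gap, its top at (330,262) about 1 mm below or short of the fixed knuckle's line. I'll feel lightly for the leaf plate behind to pin down x.

```bash
for i in 1 2; do python3 -m jog '[[[0.01,-0.0005,0,0,0],[0.01,-0.001,0,0,0],[0.01,-0.001,0,0,0]]]'>/dev/null; python3 c.py; done
```

```text
bore mm [-0.1  -0.24 -0.39] yaw -0.0007 tilt [ 0.0001 -0.    ] F [-0.4  0.6 -1.8]
bore mm [ 0.95 -0.24 -0.4 ] yaw -0.0008 tilt [0.0001 0.    ] F [ 0.1  0.4 -1. ]
```

```bash
for i in 1 2; do python3 -m jog '[[[0.01,-0.0005,0,0,0],[0.01,-0.001,0,0,0],[0.01,-0.001,0,0,0]]]'>/dev/null; python3 c.py; done
```

```text
bore mm [ 1.98 -0.22 -0.4 ] yaw -0.0008 tilt [0.0002 0.    ] F [-0.1 -0.3 -1.9]
bore mm [ 2.98 -0.25 -0.41] yaw -0.0009 tilt [0.0001 0.    ] F [-0.1  0.5 -0.9]
```

```bash
for i in 1 2; do python3 -m jog '[[[0.01,-0.0005,0,0,0],[0.01,-0.001,0,0,0],[0.01,-0.001,0,0,0]]]'>/dev/null; python3 c.py; done
```

```text
bore mm [ 3.52 -0.28 -0.47] yaw -0.0006 tilt [-0.0005  0.    ] F [-0.1  0.  -0.4]
bore mm [ 3.63 -0.35 -0.55] yaw -0.0002 tilt [-0.0018 -0.    ] F [-4.8 -0.1  0. ]
```

```bash
python3 -m jog '[[[0.01,0.002,0,0,0],[0.01,0.0035,0,-0.0004,0],[0.01,0.0035,0,-0.0004,0],[0.01,0.0035,0,-0.0004,0],[0.01,0.0035,0,-0.0004,0],[0.01,0.0035,0,-0.0004,0]]]'>/dev/null; python3 c.py; python3 - <<'E'
from h import *; from rig import eyes,sensors; import cv2
im=eyes.capture("scene")
u0,v0,w,h=235,175,80,60; f=10
cv2.imwrite("pics/w7.png",cv2.resize(im[v0:v0+h,u0:u0+w,::-1],None,fx=f,fy=f,interpolation=cv2.INTER_CUBIC))
E
```

```text
bore mm [ 1.68 -0.26  0.02] yaw -0.0011 tilt [ 0.0005 -0.    ] F [ 0.9  0.  -1.7]
```

View pics/w7.png

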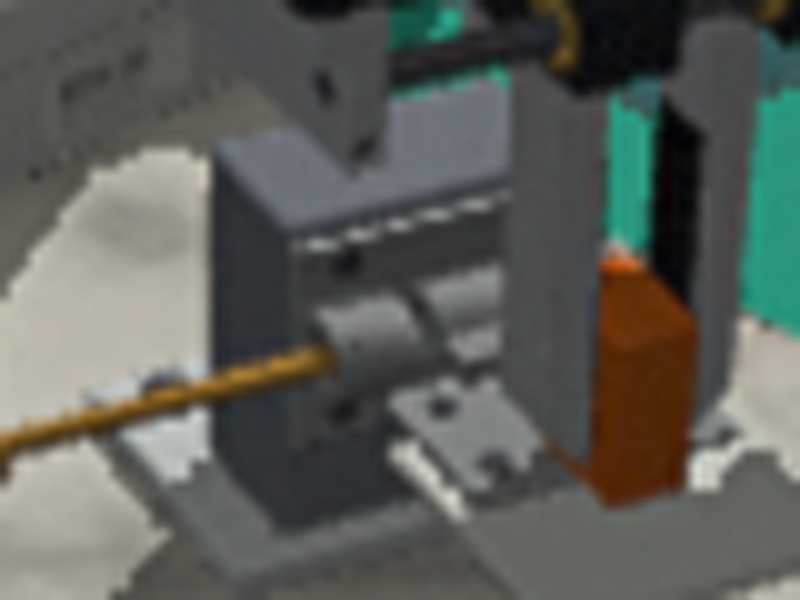

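The leaf knuckle's top edge at (420,288) now follows the fixed knuckle's line to about half a pixel. No contact force shows, so I'm handing in.

```bash
python3 -c "
from rig import workorder; print(workorder.hand_in())"
```

```text
the job is handed in; nothing more can be done
None
```

I drew the pin out to its stop and handed the job in with the leaf held level in the gripper, its knuckle between the two on the block. By my last estimate the three holes line up to about 1 mm, and no contact force showed on the block. The judge's verdict was not returned.

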